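# A level scoop of three chopstick rests

### The arm

A 6-joint arm with a two-finger parallel gripper is mounted at the origin on the work surface. World frame = base frame: x ahead of the robot, y to its left, z up, the work surface at z = 0. Lengths are in m, angles in rad, forces in N, time in s.
With the tool pointing down it reaches from about 0.425 to 0.925 m from the base axis. Payload 12.5 kg.
Tool frame: the origin (TCP) lies at the very end of the fingers, on their centre line; the grasp point (between the pads) lies bot.grip_depth behind it (bot.grip_depth is the distance from the TCP to the grasp point, in m); z points along the fingers, y is the line along which they close (so a half turn about z gives the same grasp; the last joint's range is limited). The gripper opens to 85 mm and grips with 20 to 120 N. Pads are 22 mm wide; open, the fingers measure 114 mm over their backs; the gripper's body (76 mm by 85 mm) begins 54 mm behind the grasp point. The pads swing forward as they close: fully open they stand 13 mm farther back than shut.
Start: joints at [1.067, 0.491, 1.559, -0, 1.092, -0.106], TCP at [0.242, 0.576, 0.231] pointing down, gripper open.
Joint ranges: [-3.1, 3.1], [-0.84, 2.19], [0.05, 2.79], [-1.13, 4.28], [0.06, 2.93], [-2.69, 2.69]. Speed limits (rad/s): [2.22, 2.22, 2.79, 3.14, 3.14, 3.14].

### API

Orientations are given as a unit quaternion [w, x, y, z].
In Python, from workcell import bot gives the robot as it stands.
- The arm moves only by the shell command python3 -m pendant 'ROWS'. ROWS is a JSON object of lists of equal length, an entry for each row: "twist": the turn, a rotation vector about the tool's x, y, z in rad, a list of three; "delta_pos": the shift along the tool's x, y, z in m, a list of three; "jaw": the opening in per cent of the stroke, from 0 (shut) to 100 (fully open). A call has 1 to 20 rows; each row shifts and turns the commanded pose from where the row before left it, along the tool's axes as they then stand; what a row does not reach is not made up. A row lasts 1/10 s, in which the tool goes at most 50 mm and 8.59 degrees, less where a joint would pass 70% of its speed; a pose out of reach is approached as far as the arm can. A call is refused whole if a number of a shift passes 0.05 or a number of a turn 0.15, either way. A call with a gripper value outside its range is refused whole. The fingers move at their own pace and stop on an object; the grip force is fixed at half the most. Time passes only in rows, so rows that do not move let the fingers close. It gives the time, the measured TCP pose, the force, the opening and the grip force at its end, in the units of the state.
- bot.read_state(): the state, without advancing time (a new reading comes with each control period).
- bot.grab_frame(name): name is "scene" or "top" or "wrist"; returns a dict with "frame" (480x640x3 uint8, red, green, blue), "fx", "fy", "cx", "cy" (pixels), "rvec" (rotation vector, rad) and "tvec" (3), from world to camera coordinates, as OpenCV has them. Camera axes: x right, y down, z forward; pixel columns grow to the right and rows downward; lengths in m; the calibration is good to about 2 mm. The wrist camera is an equidistant fisheye: a pixel r from the principal point sees the ray r / f radians off the axis. A picture is of the moment at which its call begins. There is no depth.
- bot.sign_off(): hands the job in; it is judged then, once.
The state is a dict: "clock": time; "joint_pos": joint angles; "joint_velocities": joint speeds; "joint_efforts": joint torques, N m; "ee_pos": TCP position; "tool_rot": TCP orientation; "ft_force": force on the tool from outside, world axes, zero at the start; "torque": the same for the moment, N m; "grip_width": opening from 0.0 (shut) to 1.0 (fully open); "grip_force": force on a finger pad.
Only numpy, scipy, OpenCV 4.12 (cv2) and the standard library are available. Lean on these libraries where they do the work, as an engineer would, in place of code of your own. Each camera call takes 0.05 s, during which the arm holds its last target. There are 200 camera calls.

### The job

Take the large brass scoop by its black handle, push it along the floor of the wooden bin under the glazed chopstick rests right up to the sloped end, and lift it up along the slope so that it comes up heaped. Draw it back, level and close under the steel strike bar but without the scoop rubbing on it, right through to the other side, so that the bar knocks the surplus back into the bin and one layer of three rests is left. Then stand the scoop with its three rests upright in the middle of the square cork pad and let go.

Things in the scene. Friction and masses are not known exactly. Their poses are not given: they have to be found in the camera images.
- scoop: Large brass scoop, 160 g: floor 60 mm wide (x), y -41 to 50 mm, 3 thick; back wall 26 mm high at -y; sides open; mouth at +y with an 11 mm ramp lip. Origin: underside, z up. Neck 12 mm wide up from the back wall to an upright black grip 12 (x) by 22 mm (y), axis x 0, y -39.5 mm, 95 to 160 mm up: pinch its 22 mm about 130 mm up. Starts upright on the table, mouth roughly to +y. Ignore the wooden scoop.
- bin: Fixed wooden bin, long along y. Origin: underside, below the bar. Floor top 5, wall tops 77 mm up; inside x -46 to 46 mm, floor y -185 to 110 mm, then a 67 degree slope to y 140. Seven rests (round-ended rods 84 x 24 mm, 60 g) lie crosswise from y -65 mm to the slope. Scoop goes in from above at y -130, mouth to +y; slides 2 mm off the floor to about y 52 (about 15 N), then rises along the slope.
- strike_bar: Fixed steel strike bar over the bin: two arms from the side walls, 8 mm thick (y), 18 tall, with a 40 mm gap on the centre line through which the scoop's neck passes. Origin: underside, on the centre line, 74 mm above bin floor; axes as bin's. On the scoop three rests lie level, tops 27 mm above its underside; heaped ones lie on them, tops about 48. Pass with the scoop's underside 37 to 43 mm above bin floor.
- pad: Fixed square cork pad, 140 x 140 mm, 8 mm thick, lying on the table. Origin: centre of its underside.
Not all that is in view belongs to the job. What is shaped like the scoop but green is not meant.

How it is judged:
On the way, in this order (a step that is already met when the one before it is completed fails the run):
1. the scoop is pushed along the bin floor under the rests, close to the sloped end (x of scoop in the frame of bin between -0.03 and 0.03 m and y of scoop in the frame of bin between 0.03 and 0.1 m and z of scoop in the frame of bin below 0.02 m), for 0.05 s.
2. with the scoop under it, the strike bar pushes against heaped rests (not against the scoop or the robot) (x of scoop in the frame of bin between -0.03 and 0.03 m and y of scoop in the frame of bin between -0.06 and 0.06 m and z of scoop in the frame of strike_bar between -0.055 and -0.02 m and contact force between strike_bar and anything else above 0.03 N and contact force between strike_bar and scoop below 0.01 N and contact force between strike_bar and the fingers below 0.01 N and contact force between strike_bar and the arm below 0.01 N).
3. the scoop has been drawn right through to the other side of the bar, still below it (x of scoop in the frame of bin between -0.03 and 0.03 m and y of scoop in the frame of bin between -0.16 and -0.05 m and z of scoop in the frame of strike_bar below -0.02 m), for 0.05 s.
At the end, for the whole second after the job is handed in: The large brass scoop stands upright (within 10 degrees) and still on the cork pad, its origin within 30 mm of the pad's centre, released, and holds exactly three chopstick rests (judged by the weight on the pad, 3.34 N within 0.28 N) (horizontal distance between scoop and pad below 0.03 m and angle between scoop's own z axis and vertical below 0.17 rad and linear speed of scoop below 0.02 m/s and contact force between scoop and pad between 3.06 and 3.62 N); the robot touches nothing.
It also fails if it takes over 70 s, if anything falls off the work surface, if the arm or the gripper's body presses on something with over 40 N, if the wrist force passes 120 N, or if a joint passes its speed limit or range.

## Working session

There is one attempt and no reset: what is moved stays moved. The work goes in short steps, Python scripts to look and compute and a shell command to move; the robot and the scene stay as the last step left them, time stands still between calls to the robot, and variables do not carry over. Pictures are saved under pics/ and viewed, at most 13 in all, crops included, and the job is handed in when it is done.

```bash
mkdir -p pics
cat > h.py <<'E'
import numpy as np,cv2
from workcell import bot
def grab(n,save=None):
    f=bot.grab_frame(n)
    if save: cv2.imwrite(f'pics/{save}.png',cv2.cvtColor(f['frame'],cv2.COLOR_RGB2BGR))
    return f
def ray(f,u,v,fish=False):
    R=cv2.Rodrigues(np.array(f['rvec'],float))[0]; t=np.array(f['tvec'],float).ravel()
    x=(u-f['cx'])/f['fx']; y=(v-f['cy'])/f['fy']
    if fish:
        r=np.hypot(x,y)+1e-12; d=np.array([x/r*np.sin(r),y/r*np.sin(r),np.cos(r)])
    else: d=np.array([x,y,1.])
    return -R.T@t, R.T@d
def on(f,u,v,z,fish=False):
    c,d=ray(f,u,v,fish); return c+d*(z-c[2])/d[2]
E
python3 - <<'E'
from h import *
import pickle
a=grab('scene','s1');b=grab('top','t1')
pickle.dump((a,b),open('f1.pkl','wb'))
for f in(a,b): print(ray(f,320,240),f['fx'])
print(bot.read_state(),bot.grip_depth)
E
```

```text
(array([1.09128394, 0.41169237, 0.70439942]), array([-0.64468675, -0.43352365, -0.62980975])) 502.42216785709195
(array([0.28076033, 0.01911137, 0.99506834]), array([ 0.21973165, -0.0175517 , -0.97554399])) 462.06111521456944
{'clock': 0.1, 'joint_pos': array([ 1.06737149e+00,  4.91527227e-01,  1.55939254e+00, -2.21247016e-05,
        1.09168206e+00, -1.05585210e-01]), 'joint_velocities': array([-0.00053411, -0.00147601, -0.00145202,  0.00204695,  0.00143327,
       -0.00183159]), 'joint_efforts': array([ 2.35257976e-03, -6.19448376e+01, -2.62026572e+01, -1.36290851e-04,
        2.87648407e-03, -1.10086340e-06]), 'ee_pos': array([0.2420227 , 0.57602602, 0.23076742]), 'tool_rot': array([-1.41922149e-04,  1.97605532e-01,  9.80281490e-01, -4.84313238e-04]), 'ft_force': array([-1.0240178 ,  0.40488525,  0.55171418]), 'torque': array([-0.04034475,  0.0404079 ,  0.0497452 ]), 'grip_force': 0.0, 'grip_width': 0.9995875843101955} 0.0187
```

View pics/s1.png

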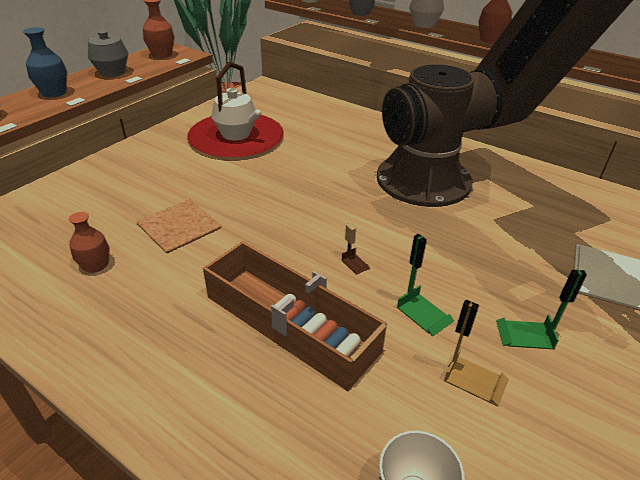

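View pics/t1.png

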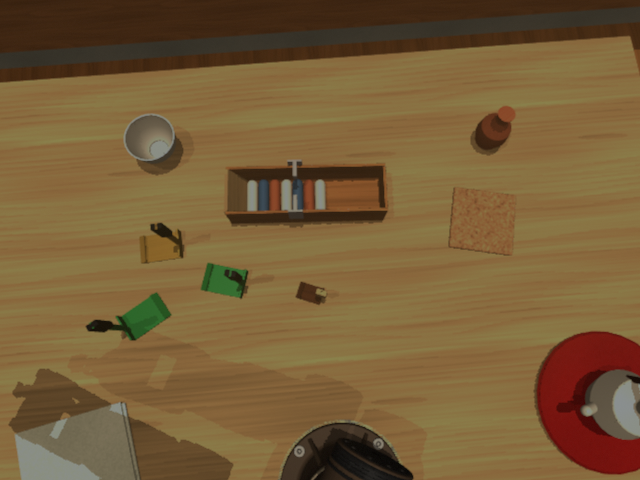

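The candidates are brass at top (160,248) / scene (475,380), and green at top (225,280) and (145,318). The brass one fits, since the green ones are excluded. The small wooden scoop is at top (311,293), the bin at (228-386,165-222) with its slope on the left (+y), and the pad at (483,221). I'll confirm with an enlarged crop.

Run:
```python
from h import *
import pickle
a,b=pickle.load(open('f1.pkl','rb'))
im=cv2.cvtColor(b['frame'],cv2.COLOR_RGB2BGR); sc=cv2.cvtColor(a['frame'],cv2.COLOR_RGB2BGR)
c1=cv2.resize(im[155:230,220:395],None,fx=4.5,fy=4.5,interpolation=cv2.INTER_CUBIC)[:, :787]
c2=cv2.resize(im[215:270,130:195],None,fx=4.5,fy=4.5,interpolation=cv2.INTER_CUBIC)
c3=cv2.resize(sc[290:410,430:520],None,fx=2.06,fy=2.06)
o=np.zeros((590,790,3),np.uint8);o[:c1.shape[0],:c1.shape[1]]=c1;o[340:340+c2.shape[0],:c2.shape[1]]=c2;o[340:340+c3.shape[0],400:400+c3.shape[1]]=c3
cv2.imwrite('pics/c1.png',o)
hsv=cv2.cvtColor(im,cv2.COLOR_BGR2HSV)
print('hsv brass',hsv[252,158],'pad',hsv[220,480],'wood',hsv[250,120],hsv[120,450],'wall',hsv[216,260])
# pad
```

```text
hsv brass [ 18 178 135] pad [ 15 153 137] wood [ 19 134 137] [ 17 141 137] wall [ 15 170  51]
```

View pics/c1.png

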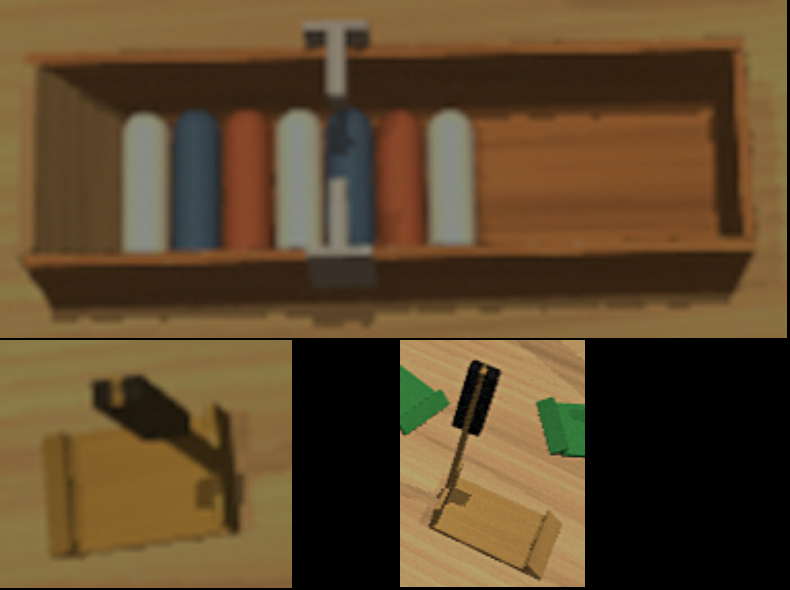

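Run:
```python
from h import *
import pickle
a,b=pickle.load(open('f1.pkl','rb'))
T=lambda u,v,z:on(b,u,v,z)[:2].round(4); S=lambda u,v,z:on(a,u,v,z)[:2].round(4)
print('bin outer rim',[T(*p,.077) for p in((226,167.2),(384.9,163.9),(387.1,209),(224.9,213.2))])
print('scene rim',[S(*p,.077) for p in((241,244),(205,267),(385,322),(349,361))])
print('bar', [T(*p,.097) for p in((294.6,161),(295.6,211))])
print('lip',T(139.6,236.6,.011),T(141.6,263,.011),'back',T(182.9,257.7,.0))
print('grip top',T(155,228,.16),S(469,301.5,.16),'grip bot',T(170,235.5,.095),S(462,335,.095))
im=cv2.cvtColor(b['frame'],cv2.COLOR_RGB2BGR);hsv=cv2.cvtColor(im,cv2.COLOR_BGR2HSV)
def scan(lo,hi,box):
    m=cv2.inRange(hsv,lo,hi);x0,y0,x1,y1=box;k=np.zeros_like(m);k[y0:y1,x0:x1]=m[y0:y1,x0:x1]
    k=cv2.morphologyEx(k,cv2.MORPH_OPEN,np.ones((3,3)))
    c=max(cv2.findContours(k,0,2)[0],key=cv2.contourArea);r=cv2.minAreaRect(c);return r,cv2.boxPoints(r)
r,p=scan((5,0,0),(15,255,255),(430,170,540,270));print('pad',r,[T(*q,.008) for q in p],np.mean([T(*q,.008) for q in p],0))
r,p=scan((0,155,60),(30,255,255),(125,222,190,270));print('brass',r,[T(*q,.003) for q in p])
```

```text
bin outer rim [array([0.6609, 0.1863]), array([ 0.64  , -0.1479]), array([ 0.5412, -0.1412]), array([0.5606, 0.1929])]
scene rim [array([ 0.5509, -0.1373]), array([ 0.6403, -0.1459]), array([0.5621, 0.1903]), array([0.6644, 0.1845])]
bar [array([0.6542, 0.041 ]), array([0.547 , 0.0469])]
lip [0.5435 0.393 ] [0.4845 0.389 ] back [0.4909 0.3033]
grip top [0.5178 0.3078] [0.5212 0.3025] grip bot [0.5182 0.3007] [0.5295 0.3086]
pad ((501.5, 246.5), (15.0, 19.0), 90.0) [array([ 0.4732, -0.375 ]), array([ 0.4696, -0.4166]), array([ 0.4365, -0.411 ]), array([ 0.44  , -0.3696])] [ 0.454825 -0.39305 ]
brass ((159.38653564453125, 247.5584259033203), (26.7835693359375, 39.34577560424805), 84.5596694946289) [array([0.547 , 0.3983]), array([0.5481, 0.3124]), array([0.4878, 0.3082]), array([0.4868, 0.3931])]
```

```bash
python3 -m pendant '{"twist":[[0,0,-0.117],[0,0,-0.117],[0,0,-0.117],[0,0,-0.117],[0,0,0],[0,0,0],[0,0,0],[0,0,0],[0,0,0],[0,0,0],[0,0,0],[0,0,0],[0,0,0],[0,0,0],[0,0,0],[0,0,0],[0,0,0],[0,0,0],[0,0,0],[0,0,0]],"delta_pos":[[0,0,0],[0,0,0],[0,0,0],[0,0,0],[-0.0184,-0.0208,0],[-0.0184,-0.0208,0],[-0.0184,-0.0208,0],[-0.0184,-0.0208,0],[-0.0184,-0.0208,0],[-0.0184,-0.0208,0],[-0.0184,-0.0208,0],[-0.0184,-0.0208,0],[-0.0184,-0.0208,0],[-0.0184,-0.0208,0],[-0.0184,-0.0208,0],[-0.0184,-0.0208,0],[-0.0184,-0.0208,0],[-0.0184,-0.0208,0],[0,0,0],[0,0,0]],"jaw":[100,100,100,100,100,100,100,100,100,100,100,100,100,100,100,100,100,100,100,100]}'
python3 - <<'E'
from h import *
import pickle
s=bot.read_state();print(s['ee_pos'],s['tool_rot'],s['ft_force'])
w=grab('wrist','w1');pickle.dump(w,open('w1.pkl','wb'));print(ray(w,320,240,1),w['fx'])
a,b=pickle.load(open('f1.pkl','rb'))
print('pad',[on(b,*p,.008)[:2].round(4) for p in((454,187),(516,192),(513,255),(450,249),(483.3,220.8))],[on(a,*p,.008)[:2].round(4) for p in((187,200),(221,233),(170,250),(137,224))])
E
```

```text
clock: 2.1
ee_pos: [0.5195, 0.3035, 0.2309]
tool_rot: [-0.0, -0.034, 0.999, -0.0]
ft_force: [-0.5, -0.3, -0.6]
grip_width: 1.001
grip_force: 0.0
[0.51946296 0.30350046 0.23092342] [-3.95567051e-04 -3.44713589e-02  9.99405607e-01 -3.34250119e-05] [-0.46335629 -0.29574676 -0.60895043]
(array([0.45377274, 0.29923752, 0.37324166]), array([ 0.26386211,  0.03310657, -0.96399209])) 371.64829954431775
pad [array([ 0.5991, -0.3091]), array([ 0.5757, -0.4462]), array([ 0.4339, -0.4149]), array([ 0.4588, -0.2798]), array([ 0.5157, -0.3624])] [array([ 0.4435, -0.4139]), array([ 0.489 , -0.2591]), array([ 0.5958, -0.3054]), array([ 0.5772, -0.4338])]
```

View pics/w1.png

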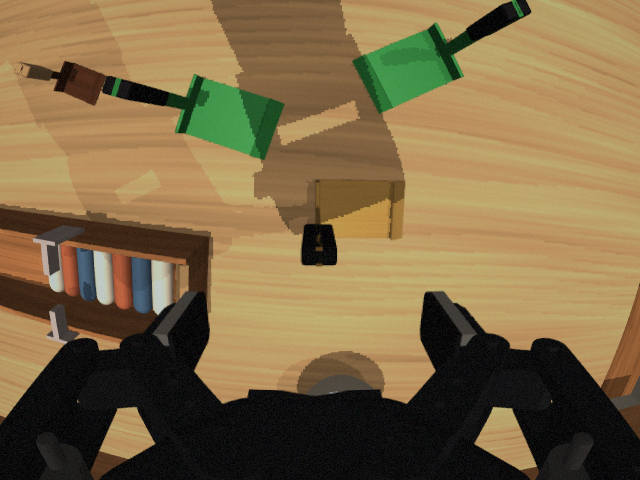

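Run:
```python
from h import *
import pickle
w=pickle.load(open('w1.pkl','rb'))
for u,v,z in((302,265,.16),(336.5,265,.16),(319.5,265,.16),(403,182,.011),(403,238,.011),(316,181,.003)): print(on(w,u,v,z,1).round(4))
g=cv2.cvtColor(w['frame'],cv2.COLOR_RGB2GRAY);print(g[215:272:2,319]);print(g[258,290:350:2])
```

```text
[0.5286 0.2968 0.16  ]
[0.5272 0.3177 0.16  ]
[0.5279 0.3074 0.16  ]
[0.4876 0.3899 0.011 ]
[0.545  0.3968 0.011 ]
[0.4945 0.3036 0.003 ]
[ 52  53  52  48  46  19  12  16   7  32  51  44  33  29  18  11  55  74
  23  11   2  14  11   4  46  71 159 164 165]
[160 161 161 161 162 135  13  17   0  11  11   1   6   9  14   9  16   9
  15  13  17  12  11  14 167 169 169 167 168 168]
```

The wrist view shows the brass scoop's grip top at (319,255), under the fingers, about 3 mm off. I'll correct, descend and grip.

```bash
python3 -m pendant '{"twist":[[0,0,0],[0,0,0],[0,0,0],[0,0,0],[0,0,0],[0,0,0],[0,0,0],[0,0,0],[0,0,0],[0,0,0],[0,0,0],[0,0,0],[0,0,0],[0,0,0],[0,0,0],[0,0,0],[0,0,0],[0,0,0]],"delta_pos":[[-0.0025,0.0025,0],[0,0,0.015],[0,0,0.015],[0,0,0.015],[0,0,0.015],[0,0,0.015],[0,0,0.015],[0,0,0.015],[0,0,0.015],[0,0,0],[0,0,0],[0,0,0],[0,0,0],[0,0,0],[0,0,0],[0,0,0],[0,0,0],[0,0,0]],"jaw":[100,100,100,100,100,100,100,100,100,100,0,0,0,0,0,0,0,0]}'
```

```text
clock: 3.95
ee_pos: [0.522, 0.3065, 0.1119]
tool_rot: [0.0, -0.035, 0.999, 0.0]
ft_force: [-0.4, -1.6, 6.4]
grip_width: 0.249
grip_force: 58.9
```

```bash
python3 -m pendant '{"twist":[[0,0,0],[0,0,0],[0,0,0],[0,0,0],[0,0,0],[0,0,0],[0,0,0],[0,0,0],[0,0,0],[0,0,0],[0,0,0.044],[0,0,0.044],[0,0,0.044],[0,0,0]],"delta_pos":[[0,0,-0.006],[0,0,-0.014],[0,0,-0.014],[0,0,-0.014],[0,0,-0.014],[0,0,-0.014],[0,0,-0.014],[0,0,-0.014],[0,0,-0.014],[0,0,-0.012],[0,0,0],[0,0,0],[0,0,0],[0,0,0]],"jaw":[0,0,0,0,0,0,0,0,0,0,0,0,0,0]}'
python3 -m pendant '{"twist":[[0,0,0],[0,0,0],[0,0,0],[0,0,0],[0,0,0],[0,0,0],[0,0,0],[0,0,0],[0,0,0],[0,0,0],[0,0,0],[0,0,0],[0,0,0],[0,0,0],[0,0,0],[0,0,0],[0,0,0],[0,0,0],[0,0,0],[0,0,0]],"delta_pos":[[-0.0048,-0.0106,0],[-0.0048,-0.0213,0],[-0.0048,-0.0213,0],[-0.0048,-0.0213,0],[-0.0048,-0.0213,0],[-0.0048,-0.0213,0],[-0.0048,-0.0213,0],[-0.0048,-0.0213,0],[-0.0048,-0.0213,0],[-0.0048,-0.0213,0],[-0.0048,-0.0213,0],[-0.0048,-0.0213,0],[-0.0048,-0.0213,0],[-0.0048,-0.0213,0],[-0.0048,-0.0213,0],[-0.0048,-0.0213,0],[-0.0048,-0.0213,0],[-0.0048,-0.0213,0],[-0.0048,-0.0213,0],[-0.0048,-0.0106,0]],"jaw":[0,0,0,0,0,0,0,0,0,0,0,0,0,0,0,0,0,0,0,0]}'
python3 - <<'E'
from h import *
import pickle
s=bot.read_state();print(s['ee_pos'],s['tool_rot'],s['ft_force'])
w=grab('wrist','w2');t=grab('scene','s2');pickle.dump((w,t),open('w2.pkl','wb'))
cv2.imwrite('pics/m2.png',cv2.hconcat([cv2.imread('pics/w2.png')[0:480,100:500],cv2.imread('pics/s2.png')[80:,110:510].copy() if 0 else cv2.resize(cv2.imread('pics/s2.png')[120:400,120:400],(400,480))]))
E
```

```text
clock: 5.35
ee_pos: [0.5218, 0.3065, 0.2419]
tool_rot: [0.0, 0.031, 1.0, 0.0]
ft_force: [0.5, -0.5, -1.5]
grip_width: 0.246
grip_force: 58.8
clock: 7.35
ee_pos: [0.5925, -0.1054, 0.2414]
tool_rot: [0.0, 0.031, 1.0, -0.0]
ft_force: [-0.0, -0.3, -2.4]
grip_width: 0.245
grip_force: 58.8
[ 0.59251788 -0.10543083  0.24144296] [ 2.16332467e-05  3.11283612e-02  9.99515389e-01 -1.07133594e-04] [-0.0117956  -0.2951274  -2.35280126]
```

View pics/m2.png

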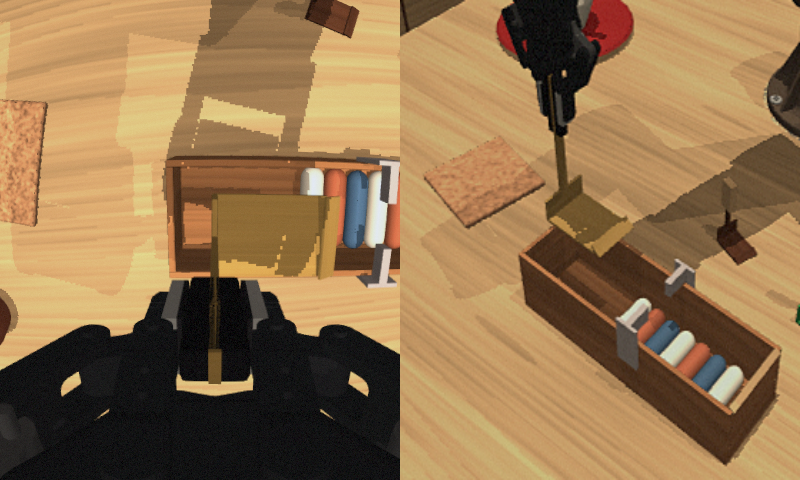

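Run:
```python
from h import *
import pickle
w,t=pickle.load(open('w2.pkl','rb'))
P=lambda u,v,z:on(w,u+100,v,z,1)[:2].round(4)
print('lip',P(338,196,.1405),P(333,277,.1405),'back',P(213,195,.1555),P(213,278,.1555))
print('rim',P(167,158,.077),P(172,277,.077),P(360,158,.077))
print('bar tips',P(389,203,.097),P(380,246,.097), P(376,165,.097),P(372,284,.097))
cv2.imwrite('pics/c2.png',cv2.resize(cv2.imread('pics/w2.png')[140:300,250:530],None,fx=2.8,fy=2.8,interpolation=cv2.INTER_CUBIC))
```

```text
lip [ 0.5679 -0.0188] [ 0.6271 -0.0211] back [ 0.5607 -0.1041] [ 0.6155 -0.1076]
rim [ 0.5389 -0.141 ] [ 0.6429 -0.1461] [0.5461 0.0236]
bar tips [0.5829 0.0429] [0.6202 0.036 ] [0.5506 0.0299] [0.6551 0.0309]
```

View pics/c2.png

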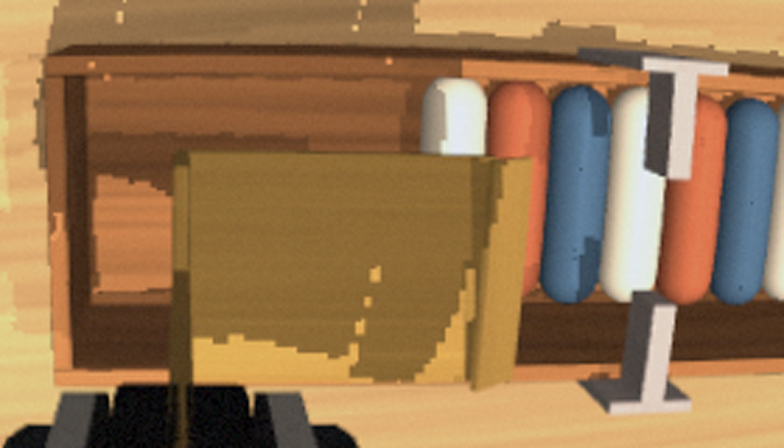

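```bash
python3 -m pendant '{"twist":[[0,0,0],[0,0,0],[0,0,0],[0,0,0],[0,0,0],[0,0,0],[0,0,0],[0,0,0],[0,0,0],[0,0,0],[0,0,0],[0,0,0],[0,0,0],[0,0,0],[0,0,0],[0,0,0]],"delta_pos":[[0,-0.0095,0],[0,-0.0095,0],[0,0,0],[0,0,0.012],[0,0,0.012],[0,0,0.012],[0,0,0.012],[0,0,0.012],[0,0,0.012],[0,0,0.012],[0,0,0.012],[0,0,0.012],[0,0,0.008],[0,0,0.004],[0,0,0],[0,0,0]],"jaw":[0,0,0,0,0,0,0,0,0,0,0,0,0,0,0,0]}'
```

```text
clock: 9.05
ee_pos: [0.5917, -0.1223, 0.1216]
tool_rot: [0.0, 0.031, 1.0, -0.0]
ft_force: [-0.4, 1.1, -1.3]
grip_width: 0.249
grip_force: 58.9
```

```bash
python3 -m pendant '{"twist":[[0,0,0],[0,0,0],[0,0,0],[0,0,0],[0,0,0],[0,0,0],[0,0,0],[0,0,0],[0,0,0],[0,0,0],[0,0,0],[0,0,0],[0,0,0],[0,0,0],[0,0,0]],"delta_pos":[[0,0,0.0013],[0,0,0.0013],[0,0.004,0],[0,0.008,0],[0,0.008,0],[0,0.008,0],[0,0.008,0],[0,0.008,0],[0,0.008,0],[0,0.008,0],[0,0.008,0],[0,0.008,0],[0,0.008,0],[0,0.008,0],[0,0.006,0]],"jaw":[0,0,0,0,0,0,0,0,0,0,0,0,0,0,0]}'
```

```text
clock: 10.55
ee_pos: [0.5975, -0.0236, 0.1186]
tool_rot: [-0.0, 0.031, 1.0, 0.0]
ft_force: [0.6, -0.8, -3.7]
grip_width: 0.248
grip_force: 60.8
```

```bash
python3 -m pendant '{"twist":[[0,0,0],[0,0,0],[0,0,0],[0,0,0],[0,0,0],[0,0,0],[0,0,0],[0,0,0],[0,0,0],[0,0,0],[0,0,0]],"delta_pos":[[0,0.007,0],[0,0.007,0],[0,0.007,0],[0,0.007,0],[0,0.007,0],[0,0.007,0],[0,0.007,0],[0,0.007,0],[0,0.006,0],[0,0.005,0],[0,0,0]],"jaw":[0,0,0,0,0,0,0,0,0,0,0]}'
python3 - <<'E'
from h import *
w=grab('wrist','w3');t=grab('scene','s3')
cv2.imwrite('pics/m3.png',cv2.hconcat([cv2.imread('pics/w3.png')[60:460,80:480],cv2.resize(cv2.imread('pics/s3.png')[170:410,180:420],(400,400))]))
E
```

```text
clock: 11.65
ee_pos: [0.6017, 0.0432, 0.1187]
tool_rot: [0.0, 0.031, 1.0, 0.0]
ft_force: [-0.6, -0.5, -4.5]
grip_width: 0.252
grip_force: 60.9
```

View pics/m3.png

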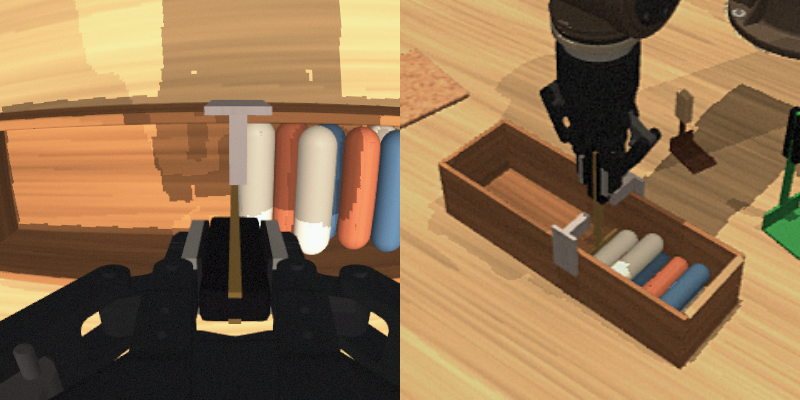

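The scoop sits under the rests (neck in the bar gap at (238,200)) and the pile is heaping. I'll push the last 15 mm.

```bash
python3 -m pendant '{"twist":[[0,0,0],[0,0,0],[0,0,0],[0,0,0],[0,0,0]],"delta_pos":[[0,0.005,0],[0,0.005,0],[0,0.004,0],[0,0,0],[0,0,0]],"jaw":[0,0,0,0,0]}'
```

```text
clock: 12.25
ee_pos: [0.6025, 0.0567, 0.1186]
tool_rot: [-0.0, 0.031, 1.0, 0.0]
ft_force: [-0.1, -0.6, -6.8]
grip_width: 0.246
grip_force: 60.8
```

```bash
python3 -m pendant '{"twist":[[0,0,0],[0,0,0],[0,0,0],[0,0,0],[0,0,0],[0,0,0],[0,0,0],[0,0,0],[0,0,0],[0,0,0],[0,0,0],[0,0,0]],"delta_pos":[[0,0.0016,-0.004],[0,0.0016,-0.004],[0,0.0016,-0.004],[0,0.0016,-0.004],[0,0.0016,-0.004],[0,0.0016,-0.004],[0,0.0016,-0.004],[0,0.0016,-0.004],[0,0.0016,-0.004],[0,0.0016,-0.003],[0,0,0],[0,0,0]],"jaw":[0,0,0,0,0,0,0,0,0,0,0,0]}'
python3 - <<'E'
from h import *
w=grab('wrist','w4');t=grab('scene','s4')
cv2.imwrite('pics/m4.png',cv2.hconcat([cv2.imread('pics/w4.png')[60:460,80:480],cv2.resize(cv2.imread('pics/s4.png')[210:410,210:410],(400,400))]))
E
```

```text
clock: 13.45
ee_pos: [0.6036, 0.0725, 0.1577]
tool_rot: [0.0, 0.031, 1.0, 0.0]
ft_force: [-0.7, -1.1, -4.4]
grip_width: 0.249
grip_force: 60.9
```

View pics/m4.png

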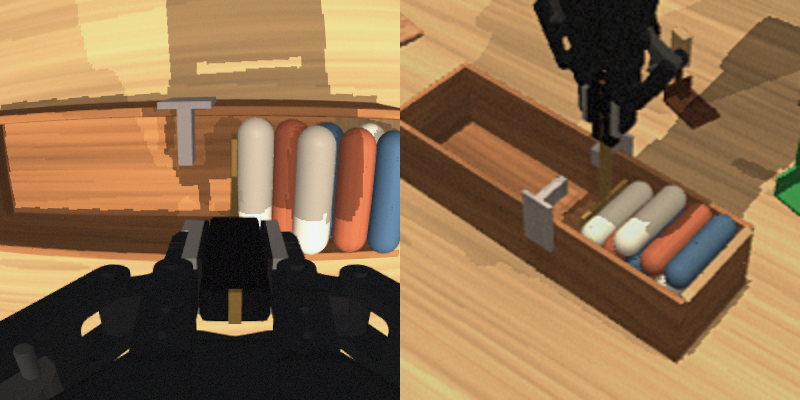

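```bash
python3 -m pendant '{"twist":[[0,0,0],[0,0,0],[0,0,0],[0,0,0],[0,0,0],[0,0,0],[0,0,0],[0,0,0],[0,0,0],[0,0,0],[0,0,0],[0,0,0]],"delta_pos":[[0,-0.003,0],[0,-0.006,0],[0,-0.006,0],[0,-0.006,0],[0,-0.006,0],[0,-0.006,0],[0,-0.006,0],[0,-0.006,0],[0,-0.006,0],[0,-0.006,0],[0,-0.006,0],[0,0,0]],"jaw":[0,0,0,0,0,0,0,0,0,0,0,0]}'
python3 - <<'E'
from h import *
w=grab('wrist','w5');t=grab('scene','s5')
cv2.imwrite('pics/m5.png',cv2.hconcat([cv2.imread('pics/w5.png')[60:460,80:480],cv2.resize(cv2.imread('pics/s5.png')[210:410,210:410],(400,400))]))
E
```

```text
clock: 14.75
ee_pos: [0.5996, 0.0088, 0.1577]
tool_rot: [0.0, 0.031, 1.0, 0.0]
ft_force: [-0.9, 0.3, -3.7]
grip_width: 0.248
grip_force: 61.0
```

View pics/m5.png

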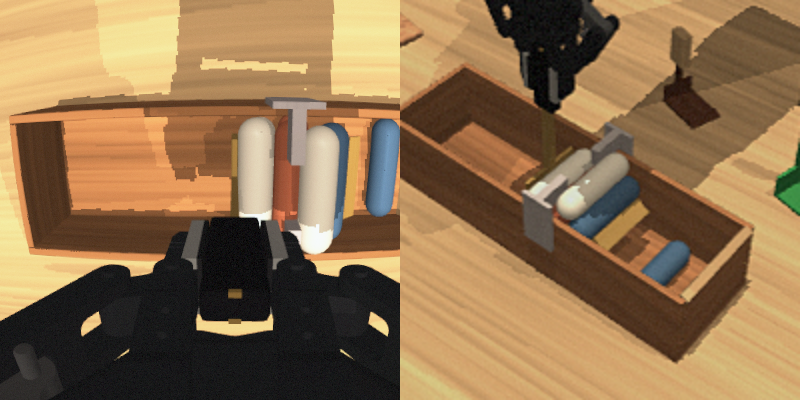

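The bar at (300,150) is stopping the top white rest, and white, red and blue lie level in the scoop. I'll continue through.

```bash
python3 -m pendant '{"twist":[[0,0,0],[0,0,0],[0,0,0],[0,0,0],[0,0,0],[0,0,0],[0,0,0],[0,0,0],[0,0,0],[0,0,0],[0,0,0],[0,0,0],[0,0,0],[0,0,0],[0,0,0],[0,0,0],[0,0,0],[0,0,0],[0,0,0],[0,0,0]],"delta_pos":[[0,-0.003,0],[0,-0.006,0],[0,-0.006,0],[0,-0.006,0],[0,-0.006,0],[0,-0.006,0],[0,-0.006,0],[0,-0.006,0],[0,-0.006,0],[0,-0.006,0],[0,-0.006,0],[0,-0.006,0],[0,-0.006,0],[0,-0.006,0],[0,-0.006,0],[0,-0.006,0],[0,-0.006,0],[0,-0.006,0],[0,-0.006,0],[0,0,0]],"jaw":[0,0,0,0,0,0,0,0,0,0,0,0,0,0,0,0,0,0,0,0]}'
python3 - <<'E'
from h import *
w=grab('wrist','w6');t=grab('scene','s6')
cv2.imwrite('pics/m6.png',cv2.hconcat([cv2.imread('pics/w6.png')[60:460,80:480],cv2.resize(cv2.imread('pics/s6.png')[210:410,210:410],(400,400))]))
E
```

```text
clock: 16.85
ee_pos: [0.5928, -0.1021, 0.1577]
tool_rot: [0.0, 0.031, 1.0, -0.0]
ft_force: [1.1, -1.1, -3.6]
grip_width: 0.249
grip_force: 61.2
```

View pics/m6.png

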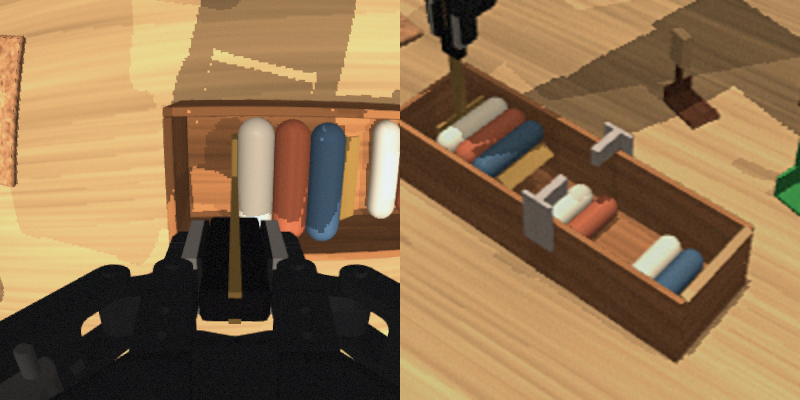

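The scoop is through with exactly three rests (white, red, blue), and four remain in the bin. I'll lift and carry it to the pad.

```bash
python3 -m pendant '{"twist":[[0,0,0],[0,0,0],[0,0,0],[0,0,0],[0,0,0],[0,0,0],[0,0,0],[0,0,0],[0,0,0],[0,0,0],[0,0,0],[0,0,0]],"delta_pos":[[0,0,-0.003],[0,0,-0.006],[0,0,-0.009],[0,0,-0.01],[0,0,-0.01],[0,0,-0.01],[0,0,-0.01],[0,0,-0.01],[0,0,-0.01],[0,0,-0.009],[0,0,-0.005],[0,0,0]],"jaw":[0,0,0,0,0,0,0,0,0,0,0,0]}'
python3 -m pendant '{"twist":[[0,0,0],[0,0,0],[0,0,0],[0,0,0],[0,0,0],[0,0,0],[0,0,0],[0,0,0],[0,0,0],[0,0,0],[0,0,0],[0,0,0],[0,0,0],[0,0,0],[0,0,0],[0,0,0],[0,0,0],[0,0,0],[0,0,0],[0,0,0]],"delta_pos":[[0.001,-0.003,0],[0.001,-0.006,0],[0.002,-0.009,0],[0.0025,-0.012,0],[0.0025,-0.012,0],[0.0025,-0.012,0],[0.0025,-0.012,0],[0.0025,-0.012,0],[0.0025,-0.012,0],[0.0025,-0.012,0],[0.0025,-0.012,0],[0.0025,-0.012,0],[0.0025,-0.012,0],[0.0025,-0.012,0],[0.0025,-0.012,0],[0.0025,-0.012,0],[0.0025,-0.012,0],[0.0025,-0.009,0],[0.002,-0.006,0],[0.001,-0.003,0]],"jaw":[0,0,0,0,0,0,0,0,0,0,0,0,0,0,0,0,0,0,0,0]}'
```

```text
clock: 18.15
ee_pos: [0.5929, -0.1013, 0.2504]
tool_rot: [0.001, 0.031, 1.0, -0.0]
ft_force: [0.8, 0.4, -4.2]
grip_width: 0.248
grip_force: 61.3
clock: 20.15
ee_pos: [0.5355, -0.3027, 0.2496]
tool_rot: [-0.0, 0.031, 1.0, 0.0]
ft_force: [0.0, 0.2, -4.1]
grip_width: 0.247
grip_force: 61.2
```

```bash
python3 -m pendant '{"twist":[[0,0,0],[0,0,0],[0,0,0],[0,0,0],[0,0,0],[0,0,0],[0,0,0],[0,0,0],[0,0,0],[0,0,0],[0,0,0],[0,0,0]],"delta_pos":[[0.001,-0.003,0],[0.001,-0.007,0],[0.001,-0.01,0],[0.001,-0.012,0],[0.001,-0.012,0],[0.002,-0.012,0],[0.001,-0.012,0],[0.001,-0.012,0],[0.001,-0.009,0],[0.001,-0.005,0],[0.001,-0.0027,0],[0,0,0]],"jaw":[0,0,0,0,0,0,0,0,0,0,0,0]}'
python3 - <<'E'
from h import *
import pickle
w=grab('wrist','w7');t=grab('top','t7');pickle.dump((w,t),open('w7.pkl','wb'))
cv2.imwrite('pics/m7.png',cv2.hconcat([cv2.imread('pics/w7.png')[0:400,120:520],cv2.resize(cv2.imread('pics/t7.png')[150:290,420:560],(400,400))]))
E
```

```text
clock: 21.35
ee_pos: [0.5177, -0.398, 0.2496]
tool_rot: [-0.0, 0.031, 1.0, 0.0]
ft_force: [0.1, 0.0, -4.4]
grip_width: 0.246
grip_force: 61.2
```

View pics/m7.png

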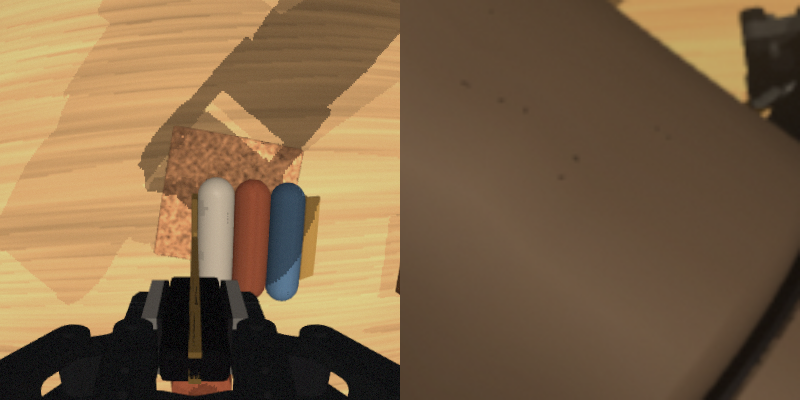

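Run:
```python
from h import *
import pickle
w,t=pickle.load(open('w7.pkl','rb'))
P=[on(w,*p,.008,1)[:2] for p in((295,127),(422,149),(275,256))];print(P,np.linalg.norm(P[1]-P[0]),np.linalg.norm(P[2]-P[0]),(P[1]+P[2])/2)
```

```text
[array([ 0.43729274, -0.41253085]), array([ 0.4657864 , -0.28108952]), array([ 0.57307513, -0.44423157])] 0.134494285482315 0.13943383165161966 [ 0.51943076 -0.36266055]
```

```bash
python3 -m pendant '{"twist":[[0,0,0],[0,0,0],[0,0,0],[0,0,0],[0,0,0],[0,0,0],[0,0,0],[0,0,0],[0,0,0],[0,0,0],[0,0,0],[0,0,0],[0,0,0],[0,0,0],[0,0,0]],"delta_pos":[[0,-0.0015,0.004],[0,-0.0015,0.008],[0,0,0.011],[0,0,0.011],[0,0,0.011],[0,0,0.011],[0,0,0.011],[0,0,0.011],[0,0,0.011],[0,0,0.011],[0,0,0.011],[0,0,0.008],[0,0,0.004],[0,0,0.002],[0,0,0]],"jaw":[0,0,0,0,0,0,0,0,0,0,0,0,0,0,0]}'
```

```text
clock: 22.95
ee_pos: [0.5177, -0.4009, 0.1247]
tool_rot: [0.0, 0.031, 1.0, 0.0]
ft_force: [-0.4, 0.4, -3.2]
grip_width: 0.25
grip_force: 61.2
```

```bash
python3 -m pendant '{"twist":[[0,0,0],[0,0,0],[0,0,0],[0,0,0],[0,0,0]],"delta_pos":[[0,0,0.001],[0,0,0.001],[0,0,0.001],[0,0,0.001],[0,0,0]],"jaw":[0,0,0,0,0]}'
```

```text
clock: 23.45
ee_pos: [0.5176, -0.4009, 0.1206]
tool_rot: [-0.0, 0.031, 1.0, 0.0]
ft_force: [0.3, -0.6, -2.9]
grip_width: 0.248
grip_force: 61.2
```

```bash
python3 -m pendant '{"twist":[[0,0,0],[0,0,0],[0,0,0]],"delta_pos":[[0,0,0.0005],[0,0,0.0005],[0,0,0]],"jaw":[0,0,0]}'
```

```text
clock: 23.75
ee_pos: [0.5177, -0.401, 0.12]
tool_rot: [0.0, 0.031, 1.0, -0.0]
ft_force: [-1.1, -0.7, 0.3]
grip_width: 0.248
grip_force: 61.6
```

Contact felt, so release and retreat.

```bash
python3 -m pendant '{"twist":[[0,0,0],[0,0,0],[0,0,0],[0,0,0],[0,0,0],[0,0,0],[0,0,0],[0,0,0],[0,0,0],[0,0,0],[0,0,0],[0,0,0],[0,0,0],[0,0,0],[0,0,0],[0,0,0],[0,0,0],[0,0,0],[0,0,0],[0,0,0]],"delta_pos":[[0,0,0],[0,0,0],[0,0,0],[0,0,0],[0,0,0],[0,0,0],[0,0,0],[0,0,0],[0,0,-0.006],[0,0,-0.014],[0,0,-0.014],[0,0,-0.014],[0,0,-0.014],[0,0,-0.014],[0,0,-0.014],[0,0,-0.014],[0,0,-0.014],[0,0,-0.01],[0,0,0],[0,0,0]],"jaw":[28,32,45,60,80,100,100,100,100,100,100,100,100,100,100,100,100,100,100,100]}'
python3 - <<'E'
from h import *
w=grab('wrist','w8');t=grab('scene','s8')
cv2.imwrite('pics/m8.png',cv2.hconcat([cv2.imread('pics/w8.png')[0:400,120:520],cv2.resize(cv2.imread('pics/s8.png')[140:280,110:250],(400,400))]))
E
```

```text
clock: 25.75
ee_pos: [0.5175, -0.4008, 0.2474]
tool_rot: [-0.0, 0.031, 1.0, 0.0]
ft_force: [0.6, -0.4, -0.5]
grip_width: 1.001
grip_force: 0.0
```

View pics/m8.png

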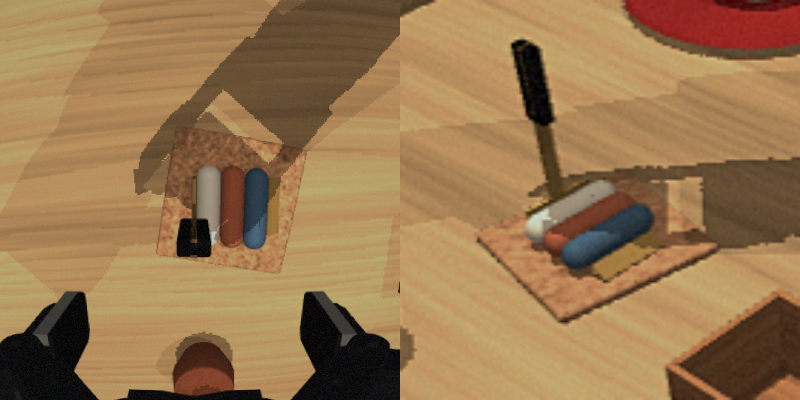

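The scoop stands upright, centred on the pad, with three rests in it, and the fingers are clear. I'll hand in.

```bash
python3 -c "
from workcell import bot
print(bot.sign_off())"
```

```text
the job is handed in; nothing more can be done
None
```

The job is handed in: the brass scoop stands upright and released near the middle of the cork pad with three rests in it, the bar knocked the surplus back into the bin, and it took about 26 s; the sign-off returned no verdict.

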